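Start the screw cap of a bench reactor

TASK

The small steel reactor in the blue vice is to be closed: press its white liner lid down until it is fully home, then set the steel screw cap level over the neck and, keeping it bearing on the thread, turn it backward (counter-clockwise seen from above) until you feel it drop off the end of the thread; let it sink into the thread and turn it forward one full turn, so that it is properly started. Finish with the cap still held in the gripper at that one turn (do not let go and do not screw it further down), ready for a colleague to tighten it. Leave the jar, the beaker and the wrench where they are.

Things in the scene. Friction and masses are not known exactly. Their poses are not given: they have to be found in the camera images.
- reactor: Blue machine vice fixed to the bench, gripping an upright steel reactor shell. Origin on the reactor's axis at bench level, z up; the vice screw and its handle bar point along +x. Vice bed 200 x 90 mm (x from -75 to 125 mm, handle bar at x 132 mm), jaws up to 50 mm high; shell 54 mm in diameter up to 80 mm high; above it the threaded neck.
- neck (a point): On the reactor's axis at the rim of the steel neck, 108 mm above the bench, z up. Core 34.6 mm in diameter (32 mm lead-in for the top 4 mm), outside thread 45 mm, beginning 3 mm below the rim. Only the white liner lip (30 mm diameter, 2 mm high) and the lid stand above the rim. Its yaw does not show where the thread begins.
- thread_end (a point): On the reactor's axis at the upper end of the thread, 4 mm below the rim, z up. Right-hand thread, two starts: 10 mm per full turn, two ridges half a turn apart, so 5 mm from ridge to ridge. Turned backward on it the cap climbs at that rate, at most half a turn, then drops 5 mm; from there it can be turned forward about 1.4 turns. It does not unscrew by itself; axial play about 1 mm.
- liner_lid (a joint): How far the white liner lid still stands above its home position, in m: 0 is fully home; it starts 4 to 7 mm proud. It moves straight down with a stiff rubbing fit (about 7 N) and stays where it is left.
- lid_top (a point): Centre of the flat top of the white liner lid (disc of 29 mm diameter, 5 mm thick) on the reactor's axis. With the lid fully home this top stands 7 mm above the neck rim.
- cap_center (a point): On the axis of the steel screw cap, half-way up it; z to its closed top. A knurled cylinder, 56 mm in diameter, 42 mm high, 0.24 to 0.42 kg, standing on the bench mouth down, as it is to be used. At the top of its climb, just before the drop, this point is 13.1 mm above the neck rim; after the drop 8.1 mm above it; one full turn later 1.9 mm below it.
- cap_mouth (a point): Centre of the cap's open lower end, 21 mm below cap_center. The bore is 49.4 mm wide and 33.5 mm deep with thread crests 39 mm wide inside, the lowest 5 mm above this end, so the cap has about 2 mm of play to each side on the neck.
- reagent: Amber glass jar with a black lid, 56 mm diameter, 100 mm high, loose; origin at the centre of its underside. To be left alone.
- beaker: Glass beaker, about 64 mm diameter and 85 mm high, loose; origin at the centre of its underside. To be left alone.
- wrench: Steel wrench lying along its x axis, 160 mm long, loose. To be left alone.
There are look-alikes about, which are no part of the job. Leave any green or yellow look-alike of the part that bears cap_center alone.

How it is judged:
By the outcome, as a careful person would: the job done as asked, in the order asked, and still so for the second after the job is handed in, while the arm keeps its last pose, push and grip.
It also fails if it takes over 70 s, if anything falls off the work surface, if the arm or the gripper's body presses on something with over 40 N, if the wrist force passes 120 N, or if a joint passes its speed limit or range.

ROBOT

A 7-joint arm with a two-finger parallel gripper is mounted at the origin on the work surface. World frame = base frame: x ahead of the robot, y to its left, z up, the work surface at z = 0. Lengths are in m, angles in rad, forces in N, time in s.
With the tool pointing down it reaches from about 0.4 to 0.925 m from the base axis. Payload 5.6 kg.
Tool frame: the origin (TCP) lies midway between the tips of the shut fingers; the grasp point (between the pads) lies 19 mm behind it; z points along the fingers, y is the direction in which the jaws open and shut (so a half turn about z gives the same grasp; the last joint's range is limited). The gripper opens to 85 mm and grips with 20 to 120 N. Pads are 22 mm wide; open, the fingers measure 114 mm over their backs; the gripper's body (76 mm by 85 mm) begins 54 mm behind the grasp point. The pads swing forward as they close: fully open they stand 13 mm farther back than shut.
Start: joints at [1.192, 0.468, -0.012, 1.603, 0.006, 1.071, -0.056], TCP at [0.214, -0.614, 0.231] pointing down, gripper open.
Joint ranges: [-2.53, 2.53], [-0.31, 2.02], [-1.57, 1.55], [0.28, 2.44], [-1.29, 4.43], [0.15, 1.84], [-2.92, 2.92]. Speed limits (rad/s): [2.57, 2.57, 3.14, 3.14, 3.14, 3.14, 3.14].

INTERFACE

Orientations are given as a 3x3 rotation matrix whose columns are the frame's x, y, z axes.
In Python, from rig import robot, vision gives the robot as it stands. The module is installed in compiled form; this text tells all that it offers.
- The arm moves only by the tool send_rows, never from a script. Its argument "moves" is a list that holds one entry, the list of rows, each a list of 7 numbers: the turn, a rotation vector about the world's x, y, z in degrees, then the shift along the world's x, y, z in cm, then the finger opening in cm, from 0 to 8.54. In form: [[[rx, ry, rz, x, y, z, grip], ...]]. A call has 1 to 8 rows; each row is the pose to reach, as a shift and turn from the pose commanded when the call began; what a row does not reach only later rows make up. A row lasts 1/10 s, in which the tool goes at most 50 mm and 8.59 degrees, less where a joint would pass 70% of its speed; a pose out of reach is approached as far as the arm can. A call with a gripper value outside its range is refused whole. The fingers move at their own pace and stop on an object; "force" is the grip in N (left out, the last holds). Time passes only in rows, so rows that repeat a pose let the fingers close. It gives the time, the measured TCP pose, the force and the opening at its end, in the units of the state.
- robot.sense(): the state, without advancing time (a new reading comes with each control period).
- vision.get_image(name): name is "scene" or "top"; returns the picture (384x512x3 uint8, red, green, blue); there is no depth.
- vision.camera_params(name): a dict with "fx", "fy", "cx", "cy" (pixels), "D" ([k1, k2, p1, p2, k3] as OpenCV has them; the pictures are not rectified), "extrinsics" (4x4, takes a point from world to camera coordinates). Camera axes: x right, y up, looking along -z (the intrinsics and any distortion apply to the point x, -y, -z); pixel columns grow to the right and rows downward; lengths in m; the calibration is good to about 2 mm. A picture is of the moment at which its call begins. camera_params takes no time and is no camera call.
- robot.finish_job(): hands the job in, once; it reports no verdict.
The state is a dict: "time": time; "joint_positions": joint angles; "dq": joint speeds; "joint_efforts": joint torques, N m; "ee_pos": TCP position; "orientation": TCP orientation; "ft_force": force on the tool from outside, world axes, zero at the start; "moment": the same for the moment, N m; "width": finger opening in m.
Only numpy, scipy, OpenCV 4.12 (cv2) and the standard library are available. Lean on these libraries where they do the work, as an engineer would, in place of code of your own. Each camera call takes 0.05 s, during which the arm holds its last target. There are 200 camera calls.

## Working session

There is one attempt and no reset: what is moved stays moved. The work goes in short steps, Python scripts to look and compute and a tool call to move; the robot and the scene stay as the last step left them, time stands still between calls to the robot, and variables do not carry over. Pictures are saved under pics/ and viewed, about 8 in all and at most 12, crops included, and the job is handed in when it is done.

Besides the shell and the picture viewer there is one more tool, called after ">>>" in YAML: its name, and indented under it one key for each argument. send_rows: Moves the arm, as the interface text tells. Its arguments: {"type":"object","properties":{"moves":{"type":"array"},"force":{"type":"number"}},"required":["moves"]}

```bash
mkdir -p pics; python3 - <<'E'
from rig import robot, vision
import cv2,numpy as np
for n in("scene","top"):
    im=vision.get_image(n); cv2.imwrite(f"pics/{n}0.png",im[...,::-1]); p=vision.camera_params(n)
    print(n,{k:np.round(np.array(v),4).tolist() for k,v in p.items()})
a=cv2.imread("pics/scene0.png")
s=robot.sense(); print({k:np.round(np.array(v),4).tolist() for k,v in s.items()})
E
```

```text
scene {'fx': 464.9082, 'fy': 464.9082, 'cx': 257.1534, 'cy': 191.7746, 'D': [-0.1137, 0.0, 0.0, 0.0, 0.0], 'extrinsics': [[0.6846, 0.7289, -0.003, -0.4088], [-0.5489, 0.5182, 0.6559, 0.2437], [0.4796, -0.4473, 0.7549, -1.4573], [0.0, 0.0, 0.0, 1.0]]}
top {'fx': 391.5554, 'fy': 391.5554, 'cx': 254.9952, 'cy': 182.2814, 'D': [-0.1225, 0.0, 0.0, 0.0, 0.0], 'extrinsics': [[0.0058, -1.0, -0.0032, 0.0236], [0.9927, 0.0054, 0.1202, -0.6073], [-0.1202, -0.0039, 0.9927, -1.1451], [0.0, 0.0, 0.0, 1.0]]}
{'time': 0.1, 'joint_positions': [1.192, 0.4683, -0.0116, 1.6036, 0.006, 1.0714, -0.0563], 'dq': [-0.0002, -0.0023, 0.0, -0.0005, 0.0008, -0.0007, -0.0005], 'joint_efforts': [0.0009, -53.3519, 0.0214, -25.1965, 0.0115, 0.0044, 0.0], 'ee_pos': [0.2139, -0.6133, 0.2304], 'orientation': [[0.9442, 0.3294, -0.0007], [0.3294, -0.9442, 0.0014], [-0.0002, -0.0016, -1.0]], 'ft_force': [-0.0956, -0.2009, -0.7993], 'moment': [-0.0278, 0.006, -0.0179], 'width': 0.0852}
```

View pics/scene0.png

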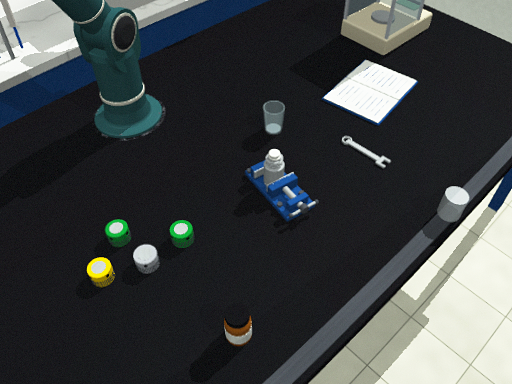

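View pics/top0.png

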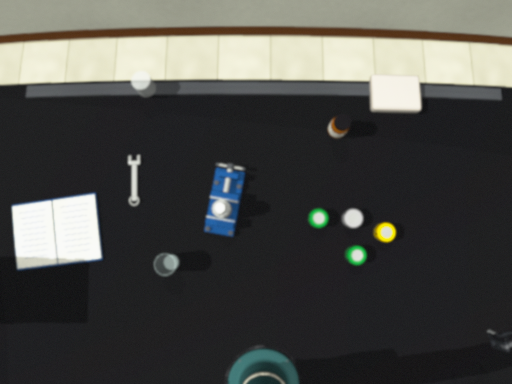

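The scene shows the silver cap at (147,259) among two green and one yellow look-alike, and the vice with the reactor at (275,165). In the top view the cap is at (353,218) and the reactor's lid at (220,209). Next I'll take zoomed crops for measuring.

```bash
cat > h.py <<'E'
import numpy as np,cv2
from rig import robot,vision
def cam(n):
    p=vision.camera_params(n);E=np.array(p["extrinsics"])
    K=np.array([[p["fx"],0,p["cx"]],[0,p["fy"],p["cy"]],[0,0,1.]])
    F=np.diag([1.,-1,-1]); return K,np.array(p["D"]),F@E[:3,:3],F@E[:3,3]
def proj(n,P):
    K,D,R,t=cam(n); return cv2.projectPoints(np.array(P,float).reshape(-1,3),cv2.Rodrigues(R)[0],t,K,D)[0][:,0]
def ray(n,uv):
    K,D,R,t=cam(n); x=cv2.undistortPoints(np.array([[uv]],float),K,D)[0,0]
    return -R.T@t, R.T@np.array([x[0],x[1],1.])
def onz(n,uv,z):
    c,d=ray(n,uv); return c+d*(z-c[2])/d[2]
def tri(a,b):
    (c1,d1),(c2,d2)=ray("scene",a),ray("top",b)
    s=np.linalg.lstsq(np.stack([d1,-d2],1),c2-c1,rcond=None)[0]
    p,q=c1+d1*s[0],c2+d2*s[1]; return (p+q)/2,np.linalg.norm(p-q)
def crop(im,x,y,w,h,k): return cv2.resize(im[y:y+h,x:x+w],None,fx=k,fy=k,interpolation=cv2.INTER_CUBIC)
E
python3 - <<'E'
from h import *
s=cv2.imread("pics/scene0.png");t=cv2.imread("pics/top0.png")
a=np.hstack([crop(s,235,140,90,66,4),crop(s,90,220,90,66,4)])
b=np.hstack([crop(t,190,155,90,75,4),crop(t,310,195,90,75,4)])
cv2.imwrite("pics/c1.png",np.vstack([a,b])); 
E
```

```text
(no output)
```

View pics/c1.png

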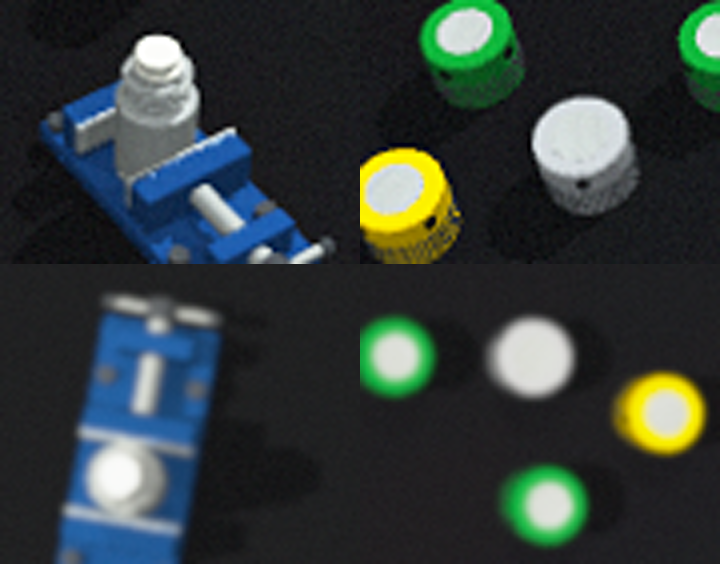

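The upscaled crops give the silver cap's top face at scene (145.3,251.5) / top (353.5,218) and the lid top at scene (274.8,152.2) / top (220,208).

```bash
python3 - <<'E'
from h import *
from scipy.optimize import minimize
print(tri((145.3,251.5),(353.5,218.2)),onz("scene",(145.3,251.5),.042),onz("top",(353.5,218.2),.042))
print(tri((274.8,152.2),(220,208)),onz("scene",(274.8,152.2),.1205),onz("top",(220,208),.1205))
# cap silhouette fit, each camera alone
ims={n:cv2.imread(f"pics/{n}0.png").max(2).astype(float) for n in("scene","top")}
th=np.linspace(0,2*np.pi,60)
def sil(n,xy,cyls,shape,sub=8):
    m=np.zeros((shape[0]*4,shape[1]*4),np.uint8)
    for r,z0,z1 in cyls:
        P=[[xy[0]+r*np.cos(a),xy[1]+r*np.sin(a),z] for z in(z0,z1) for a in th]
        h=cv2.convexHull(((proj(n,P)+.5)*4-.5).astype(np.float32))
        cv2.fillConvexPoly(m,np.round(h*16).astype(np.int32),1,shift=4)
    return cv2.GaussianBlur(cv2.resize(m.astype(np.float32),shape[::-1],interpolation=cv2.INTER_AREA),(0,0),.6)
def fit(n,xy,cyls,thr,zoom):
    g=ims[n]; uv=proj(n,[[*xy,zoom]])[0].astype(int); w=20
    sl=np.s_[uv[1]-w:uv[1]+w,uv[0]-w:uv[0]+w]
    sat=cv2.imread(f"pics/{n}0.png").astype(float); grey=(sat.max(2)-sat.min(2))<40
    obs=(np.clip((g-thr[0])/(thr[1]-thr[0]),0,1)*grey)[sl]
    f=lambda p: ((sil(n,p,cyls,g.shape)[sl]-obs)**2).sum()
    r=minimize(f,xy,method="Nelder-Mead",options=dict(initial_simplex=np.array(xy)+[[0,0],[.006,0],[0,.006]],xatol=1e-4)); return r.x,r.fun
c0=tri((145.3,251.5),(353.5,218.2))[0][:2]
for n in ims: print("cap",n,fit(n,c0,[(.028,0,.042)],(40,120),.02))
E
```

```text
(array([ 0.50066851, -0.26572263,  0.04741493]), np.float64(0.0038843093768872283)) [ 0.49828852 -0.26292573  0.042     ] [ 0.49975805 -0.26873447  0.042     ]
(array([0.52577066, 0.12539406, 0.12098317]), np.float64(0.004496884242764382)) [0.52669654 0.1276382  0.1205    ] [0.52434242 0.12370784 0.1205    ]
cap scene (array([ 0.50013711, -0.26695221]), np.float64(54.28099367392069))
cap top (array([ 0.50142862, -0.27013354]), np.float64(7.461190070482688))
```

>>> send_rows:
  moves:
    - [[0,0,0,31.2,73.9,-5,0],[0,0,0,31.2,73.9,-5,0],[0,0,0,31.2,73.9,-5,0],[0,0,0,31.2,73.9,-5,0],[0,0,0,31.2,73.9,-5,0],[0,0,0,31.2,73.9,-5,0],[0,0,0,31.2,73.9,-5,0],[0,0,0,31.2,73.9,-5,0]]
  force: 60

```text
time: 0.9
ee_pos: [0.3696, -0.244, 0.2063]
orientation: [[0.944, 0.329, -0.0], [0.329, -0.944, -0.0], [-0.0, 0.0, -1.0]]
ft_force: [1.9, -0.8, 0.9]
width: 0.0
```

>>> send_rows:
  moves:
    - [[0,0,0,15.6,37.1,-5,0],[0,0,0,15.6,37.1,-5,0],[0,0,0,15.6,37.1,-5,0],[0,0,0,15.6,37.1,-5,0],[0,0,0,15.6,37.1,-5,0],[0,0,0,15.6,37.1,-5,0],[0,0,0,15.6,37.1,-5,0],[0,0,0,15.6,37.1,-5,0]]

```text
time: 1.7
ee_pos: [0.5236, 0.1217, 0.1566]
orientation: [[0.944, 0.329, -0.0], [0.329, -0.944, -0.0], [-0.001, 0.0, -1.0]]
ft_force: [1.7, -0.6, 0.1]
width: 0.0001
```

>>> send_rows:
  moves:
    - [[0,0,0,0,0.5,0,0],[0,0,0,0,0.5,0,0]]

```text
time: 1.9
ee_pos: [0.5226, 0.1267, 0.1564]
orientation: [[0.943, 0.333, -0.002], [0.333, -0.943, 0.0], [-0.002, -0.001, -1.0]]
ft_force: [-0.2, -0.7, -0.1]
width: 0.0002
```

```bash
python3 - <<'E'
from h import *
p=robot.sense(); print(p["ee_pos"],p["joint_positions"],p["ft_force"])
out=[]
for n in("scene","top"):
    im=vision.get_image(n)[...,::-1].copy(); cv2.imwrite(f"pics/{n}1.png",im)
    uv=proj(n,[p["ee_pos"]])[0]; print(n,uv)
    u,v=uv.astype(int); out.append(crop(im,u-40,v-45,80,80,5)); print(u-40,v-45)
cv2.imwrite("pics/c2.png",np.hstack(out))
E
```

```text
[0.52261638 0.12667422 0.15635481] [ 0.04189584  0.41650782 -0.42103248  1.92032448  0.22049052  0.85127204
 -1.72521463] [-0.18215532 -0.65455094 -0.05675188]
scene [273.72361685 141.10140277]
233 96
top [217.66783898 207.90057619]
177 162
```

View pics/c2.png

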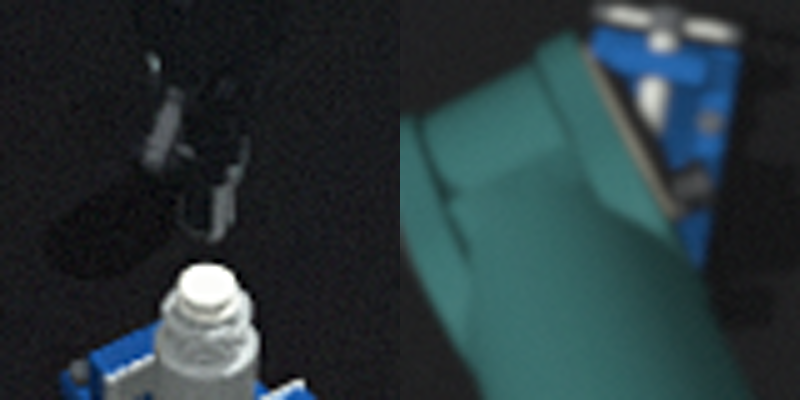

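The scene crop shows the shut fingertips at crop (207,235) right above the lid at crop (209,284). The top view is blocked by the arm. Alignment is good enough to press.

>>> send_rows:
  moves:
    - [[0,0,0,0.3,0,-2.8,0],[0,0,0,0.3,0,-3.1,0],[0,0,0,0.3,0,-3.3,0],[0,0,0,0.3,0,-3.4,0],[0,0,0,0.3,0,-3.5,0],[0,0,0,0.3,0,-3.6,0],[0,0,0,0.3,0,-3.7,0],[0,0,0,0.3,0,-3.8,0]]

```text
time: 2.8
ee_pos: [0.5266, 0.125, 0.12]
orientation: [[0.944, 0.33, 0.001], [0.33, -0.944, -0.0], [0.001, 0.001, -1.0]]
ft_force: [-1.7, -0.5, 7.5]
width: 0.0001
```

>>> send_rows:
  moves:
    - [[0,0,0,0,0,-0.1,0],[0,0,0,0,0,-0.2,0],[0,0,0,0,0,-0.3,0],[0,0,0,0,0,-0.3,0]]

```text
time: 3.2
ee_pos: [0.5266, 0.125, 0.1169]
orientation: [[0.944, 0.329, 0.001], [0.329, -0.944, -0.0], [0.001, 0.001, -1.0]]
ft_force: [-2.0, -1.4, 6.2]
width: 0.0002
```

>>> send_rows:
  moves:
    - [[0,0,0,0,0,-0.1,0],[0,0,0,0,0,-0.2,0],[0,0,0,0,0,-0.3,0],[0,0,0,0,0,-0.3,0]]

```text
time: 3.6
ee_pos: [0.5266, 0.125, 0.115]
orientation: [[0.944, 0.33, 0.001], [0.33, -0.944, -0.001], [0.001, 0.001, -1.0]]
ft_force: [-4.7, -3.1, 14.5]
width: 0.0001
```

>>> send_rows:
  moves:
    - [[0,0,0,0,0,-0.1,0],[0,0,0,0,0,-0.15,0],[0,0,0,0,0,-0.15,0]]

```text
time: 3.9
ee_pos: [0.5267, 0.125, 0.1149]
orientation: [[0.944, 0.329, 0.001], [0.329, -0.944, -0.002], [0.001, 0.002, -1.0]]
ft_force: [-8.3, -2.9, 25.5]
width: 0.0001
```

>>> send_rows:
  moves:
    - [[0,0,0,0,0,2,0],[0,0,0,0,0,5,0],[0,0,26,-2.6,-39.2,6,8.5],[0,0,26,-2.6,-39.2,6,8.5],[0,0,26,-2.6,-39.2,6,8.5],[0,0,26,-2.6,-39.2,6,8.5],[0,0,26,-2.6,-39.2,6,8.5],[0,0,26,-2.6,-39.2,6,8.5]]

```text
time: 4.7
ee_pos: [0.507, -0.1656, 0.1693]
orientation: [[0.704, 0.71, 0.001], [0.71, -0.704, -0.0], [0.0, 0.001, -1.0]]
ft_force: [1.1, 1.1, 1.5]
width: 0.084
```

>>> send_rows:
  moves:
    - [[0,0,0,-0.7,-10.2,-5,8.5],[0,0,0,-0.7,-10.2,-7,8.5],[0,0,0,-0.7,-10.2,-9,8.5],[0,0,0,-0.7,-10.2,-9,8.5]]

```text
time: 5.1
ee_pos: [0.496, -0.2682, 0.0742]
orientation: [[0.708, 0.706, -0.008], [0.706, -0.708, 0.003], [-0.004, -0.008, -1.0]]
ft_force: [-0.6, 0.4, -0.9]
width: 0.085
```

```bash
python3 - <<'E'
from h import *
p=robot.sense(); print(p["ee_pos"],p["joint_positions"],p["ft_force"],p["width"])
im=vision.get_image("scene")[...,::-1]; cv2.imwrite("pics/c3.png",crop(im,100,190,100,100,6))
print(proj("scene",[p["ee_pos"]])[0])
E
```

```text
[ 0.49596254 -0.26820518  0.07424725] [ 0.71581953  0.57322284 -0.35948877  1.89955457  0.29201595  0.72863952
 -0.59946973] [-0.6376404   0.35607852 -0.91319073] 0.0850104545177977
[140.13439971 244.2562082 ]
```

View pics/c3.png

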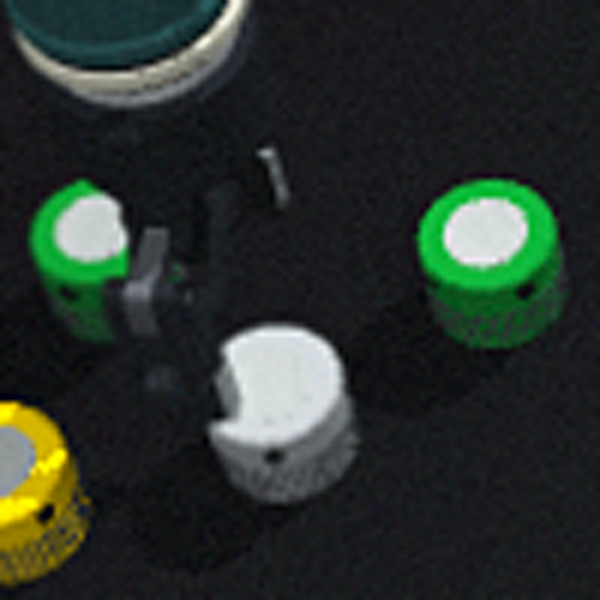

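The crop shows the hand near the silver cap (cap top at crop (285,385)), with a dark finger overlapping its left edge. I'll brighten the image and overlay the predicted finger pads.

```bash
python3 - <<'E'
from h import *
p=robot.sense(); R=np.array(p["orientation"]);e=np.array(p["ee_pos"])
im=cv2.imread("pics/c3.png"); g=(255*(im/255.)**.4).astype(np.uint8)
for s in(-.0425,.0425,-.057,.057,0):
  for w in(-.011,.011):
    q=[(proj("scene",[e+R@[w,s,z]])[0]-[100,190])*6+2.5 for z in(-.013,-.05)]
    cv2.line(g,*[tuple(int(v) for v in a) for a in q],(0,0,255) if s else (255,255,0),1)
c=np.array([.500,-.2675,.042]);cv2.circle(g,tuple(((proj("scene",[c])[0]-[100,190])*6+2.5).astype(int).tolist()),4,(255,0,255),-1)
cv2.imwrite("pics/c4.png",g)
E
```

```text
(no output)
```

View pics/c4.png

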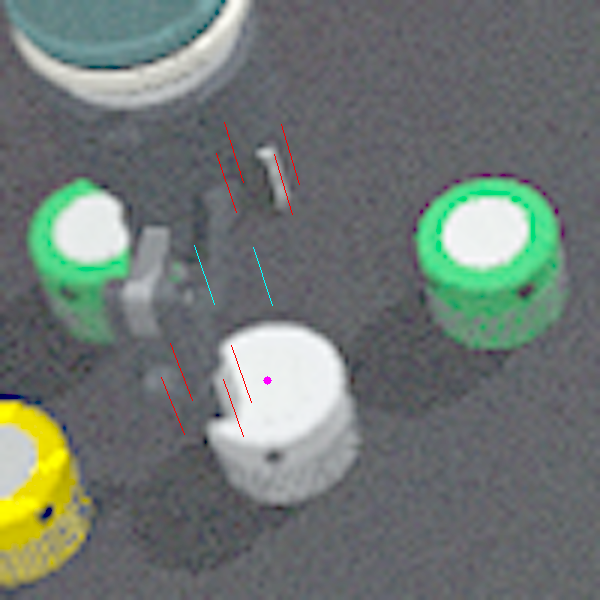

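>>> send_rows:
  moves:
    - [[0,0,0,0.3,0.2,-3,8.5],[0,0,0,0.3,0.2,-6,8.5],[0,0,0,0.3,0.2,-6.3,7],[0,0,0,0.3,0.2,-6.3,5],[0,0,0,0.3,0.2,-6.3,5],[0,0,0,0.3,0.2,-6.3,5],[0,0,0,0.3,0.2,-6.3,5],[0,0,0,0.3,0.2,-6.3,5]]
  force: 20

```text
time: 5.95
ee_pos: [0.5044, -0.2636, 0.0176]
orientation: [[0.704, 0.71, 0.002], [0.71, -0.704, -0.001], [0.001, 0.002, -1.0]]
ft_force: [-1.0, 2.2, 7.3]
width: 0.0556
```

>>> send_rows:
  moves:
    - [[0,0,0,0,0,0,5],[0,0,0,0,0,0,5]]

```text
time: 6.15
ee_pos: [0.5044, -0.2635, 0.0176]
orientation: [[0.704, 0.71, 0.002], [0.71, -0.704, -0.001], [0.001, 0.002, -1.0]]
ft_force: [-0.8, 2.2, 6.5]
width: 0.0553
```

>>> send_rows:
  moves:
    - [[0,0,0,0,0,0,8.5],[0,0,0,0,0,0,8.5],[0,0,0,0,0,0,8.5]]

```text
time: 6.45
ee_pos: [0.5032, -0.2639, 0.016]
orientation: [[0.704, 0.71, 0.0], [0.71, -0.704, -0.0], [-0.0, 0.0, -1.0]]
ft_force: [-0.1, 0.0, -0.3]
width: 0.0853
```

>>> send_rows:
  moves:
    - [[0,0,0,0,0,3.5,8.5],[0,0,-12,0,0,4,8.5],[0,0,-90,0,0,4,8.5],[0,0,-90,0,0,4,8.5],[0,0,-90,0,0,4,8.5],[0,0,-90,0,0,4,8.5],[0,0,-90,0,0,4,8.5],[0,0,-90,0,0,4,8.5]]

```text
time: 7.25
ee_pos: [0.5032, -0.2636, 0.0559]
orientation: [[0.965, -0.264, -0.0], [-0.264, -0.965, 0.0], [-0.0, 0.0, -1.0]]
ft_force: [-0.2, -0.1, 0.3]
width: 0.0852
```

```bash
python3 -c "
from rig import robot;s=robot.sense();print(s['ee_pos'],s['joint_positions'],s['orientation'])"
```

```text
[ 0.50319148 -0.26364579  0.05586454] [ 0.49073961  0.57254212 -0.08571858  1.91593125  0.07615527  0.65642389
 -1.47933444] [[ 9.64620920e-01 -2.63640720e-01 -2.28017735e-04]
 [-2.63640716e-01 -9.64620946e-01  4.80147555e-05]
 [-2.32609328e-04  1.37987213e-05 -9.99999973e-01]]
```

>>> send_rows:
  moves:
    - [[0,0,-30,0,0,0,8.5],[0,0,-30,0,0,0,8.5],[0,0,-30,0,0,0,8.5],[0,0,-30,0,0,0,8.5],[0,0,-30,0,0,-3,8.5],[0,0,-30,0,0,-5.2,8.5],[0,0,-30,0,0,-5.2,6]]

```text
time: 7.95
ee_pos: [0.5011, -0.2625, 0.0013]
orientation: [[0.708, -0.706, -0.005], [-0.706, -0.708, 0.002], [-0.005, 0.002, -1.0]]
ft_force: [-0.6, -0.1, 0.2]
width: 0.0728
```

>>> send_rows:
  moves:
    - [[0,0,0,0,0,0,5],[0,0,0,0,0,0,5],[0,0,0,0,0,0,5],[0,0,0,0,0,0,5],[0,0,0,0,0,0,5]]
  force: 25

```text
time: 8.45
ee_pos: [0.5036, -0.2636, 0.0044]
orientation: [[0.708, -0.706, 0.001], [-0.706, -0.708, -0.0], [0.001, -0.0, -1.0]]
ft_force: [0.4, -1.1, -1.0]
width: 0.0558
```

>>> send_rows:
  moves:
    - [[0,0,0,0,0,0,5],[0,0,0,0,0,0,5],[0,0,0,0,0,4,5],[0,0,0,0,0,8,5],[0,0,12,2.3,38.9,15,5],[0,0,12,2.3,38.9,15,5],[0,0,12,2.3,38.9,15,5],[0,0,12,2.3,38.9,15,5]]
  force: 80

```text
time: 9.25
ee_pos: [0.5144, -0.0654, 0.1194]
orientation: [[0.839, -0.544, -0.0], [-0.544, -0.839, 0.0], [-0.0, 0.0, -1.0]]
ft_force: [0.5, -0.0, -3.9]
width: 0.0549
```

>>> send_rows:
  moves:
    - [[0,0,0,1.2,20.6,0,5],[0,0,0,1.2,20.6,0,5],[0,0,0,1.2,20.6,0,5],[0,0,0,1.2,20.6,0,5],[0,0,0,1.2,20.6,0,5],[0,0,0,1.2,20.6,0,5]]

```text
time: 9.85
ee_pos: [0.5268, 0.142, 0.1194]
orientation: [[0.842, -0.539, 0.001], [-0.539, -0.842, 0.002], [-0.0, -0.002, -1.0]]
ft_force: [0.4, 0.6, 0.1]
width: 0.0547
```

```bash
python3 -c "
from rig import robot;s=robot.sense();print(s['ee_pos'],s['joint_positions'],s['orientation'],s['ft_force'],s['width'])"
```

```text
[0.5268327  0.14197385 0.11943219] [-0.25991208  0.44212807 -0.07930665  1.94539212  0.04769292  0.75470542
 -2.50692548] [[ 8.42013438e-01 -5.39456116e-01  6.85080851e-04]
 [-5.39456490e-01 -8.42012061e-01  1.54391747e-03]
 [-2.56029383e-04 -1.66957057e-03 -9.99998573e-01]] [0.41094952 0.63417604 0.09904634] 0.05471911743102694
```

>>> send_rows:
  moves:
    - [[0,0,0,0,0,1.5,5],[0,0,0,0,-0.8,3,5],[0,0,0,-0.1,-1.5,3,5],[0,0,0,-0.1,-1.5,3,5]]

```text
time: 10.25
ee_pos: [0.526, 0.1207, 0.1494]
orientation: [[0.837, -0.547, 0.0], [-0.547, -0.837, -0.001], [0.001, 0.001, -1.0]]
ft_force: [0.6, 0.3, -4.8]
width: 0.0547
```

```bash
python3 - <<'E'
from h import *
p=robot.sense(); e=np.array(p["ee_pos"]); print(e,p["ft_force"],p["moment"],p["width"],p["joint_positions"][6])
im=vision.get_image("scene")[...,::-1]; cv2.imwrite("pics/scene5.png",im)
k=8;ox,oy=235,105
g=(255*(crop(im,ox,oy,80,72,k)/255.)**.6).astype(np.uint8)
th=np.linspace(0,2*np.pi,40)
def ring(r,c,col):
    P=[[c[0]+r*np.cos(a),c[1]+r*np.sin(a),c[2]] for a in th]
    q=((proj("scene",P)-[ox,oy]+.5)*k-.5).astype(np.int32); cv2.polylines(g,[q],True,col,1)
for dz in(-.0044,.0376): ring(.028,e+[0,0,dz],(0,0,255))
for r,z in((.0145,.115),(.027,.08),(.0225,.105)): ring(r,[.5255,.1257,z],(0,255,255))
cv2.imwrite("pics/c5.png",g)
E
```

```text
[0.52599412 0.12068419 0.14940628] [ 0.58605821  0.2654443  -4.79215248] [0.00710418 0.01532639 0.03466501] 0.054693840308522444 -2.4741465829058105
```

View pics/c5.png

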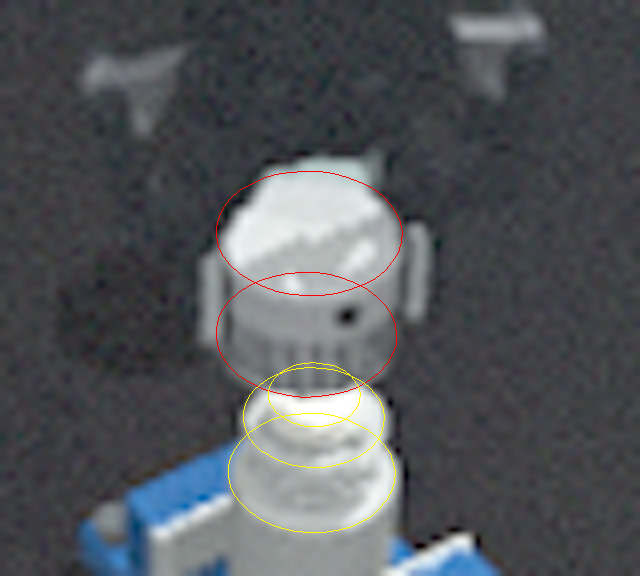

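The crop shows the cap mouth centred at crop x≈314 and the reactor shell at x≈316. They line up in the scene view, and both sit within a pixel of the overlay. Now I'll settle the arm and read its pose.

>>> send_rows:
  moves:
    - [[0,0,0,0,0,0,5],[0,0,0,0,0,0,5],[0,0,0,0,0,0,5]]

```text
time: 10.6
ee_pos: [0.5257, 0.1241, 0.1489]
orientation: [[0.84, -0.543, -0.001], [-0.543, -0.84, 0.0], [-0.001, 0.0, -1.0]]
ft_force: [-0.7, -0.2, -3.7]
width: 0.0545
```

>>> send_rows:
  moves:
    - [[0,0,0,0,0,-2.5,5],[0,0,0,0,0,-3.2,5],[0,0,0,0,0,-3.5,5],[0,0,0,0,0,-3.8,5],[0,0,0,0,0,-4.0,5],[0,0,0,0,0,-4.1,5],[0,0,0,0,0,-4.1,5]]

```text
time: 11.3
ee_pos: [0.5265, 0.1241, 0.1095]
orientation: [[0.839, -0.544, 0.001], [-0.544, -0.839, 0.0], [0.001, -0.001, -1.0]]
ft_force: [-1.3, -0.1, 4.1]
width: 0.054
```

>>> send_rows:
  moves:
    - [[0,0,0,0,0,-0.15,5],[0,0,0,0,0,-0.15,5]]

```text
time: 11.5
ee_pos: [0.5265, 0.1242, 0.1087]
orientation: [[0.839, -0.544, 0.001], [-0.544, -0.839, 0.0], [0.001, -0.001, -1.0]]
ft_force: [-3.7, -1.2, 12.3]
width: 0.0547
```

```bash
python3 -c "
from rig import robot;s=robot.sense();print(s['ee_pos'],s['ft_force'],s['moment'],s['orientation'])"
```

```text
[0.52646154 0.12415576 0.10868999] [-3.71711521 -1.23158261 12.2898242 ] [-0.03999442  1.18530913  0.05409089] [[ 8.39302750e-01 -5.43663011e-01  1.19319832e-03]
 [-5.43663802e-01 -8.39302960e-01  4.60628047e-04]
 [ 7.51028454e-04 -1.03530512e-03 -9.99999182e-01]]
```

>>> send_rows:
  moves:
    - [[0,0,0,-0.08,0.04,0.1,5],[0,0,0,-0.16,0.08,0.1,5],[0,0,0,-0.2,0.1,0,5],[0,0,0,-0.2,0.1,0,5]]

```text
time: 11.9
ee_pos: [0.5235, 0.1252, 0.1062]
orientation: [[0.84, -0.543, -0.001], [-0.543, -0.84, 0.0], [-0.001, 0.0, -1.0]]
ft_force: [-0.1, 0.8, -2.9]
width: 0.0546
```

```bash
python3 -c "
from rig import robot;s=robot.sense();print(s['ee_pos'],s['ft_force'],s['moment'])"
```

```text
[0.52346034 0.12516725 0.10618806] [-0.08086873  0.77346404 -2.93154356] [ 0.15689298 -0.06368412 -0.03256404]
```

>>> send_rows:
  moves:
    - [[0,0,0,0,0,-0.1,5],[0,0,0,0,0,-0.2,5],[0,0,0,0,0,-0.3,5],[0,0,0,0,0,-0.3,5]]

```text
time: 12.3
ee_pos: [0.5239, 0.125, 0.1041]
orientation: [[0.839, -0.544, -0.0], [-0.544, -0.839, 0.0], [-0.0, 0.0, -1.0]]
ft_force: [-1.4, 0.3, 3.2]
width: 0.0546
```

```bash
python3 -c "
from rig import robot;s=robot.sense();print(s['ee_pos'],s['ft_force'],s['moment'])"
```

```text
[0.52392457 0.12500237 0.10411837] [-1.38768179  0.29918866  3.24292554] [0.17119884 0.5349263  0.01976759]
```

>>> send_rows:
  moves:
    - [[0,0,0,-0.07,0,0,5],[0,0,0,-0.07,0,-0.05,5],[0,0,0,-0.07,0,-0.1,5]]

```text
time: 12.6
ee_pos: [0.5239, 0.1251, 0.1038]
orientation: [[0.839, -0.544, 0.001], [-0.544, -0.839, 0.0], [0.001, -0.001, -1.0]]
ft_force: [-2.0, -0.1, 10.3]
width: 0.0543
```

```bash
python3 -c "
from rig import robot;s=robot.sense();print(s['ee_pos'],s['ft_force'],s['moment'])"
```

```text
[0.5239111  0.12507453 0.10376521] [-1.95165843 -0.06687019 10.28880443] [0.01304389 0.68989162 0.02853042]
```

>>> send_rows:
  moves:
    - [[0,0,6,0,0,0,5],[0,0,12,0,0,0,5],[0,0,18,0,0,0,5],[0,0,18,0,0,0,5]]

```text
time: 13.0
ee_pos: [0.5232, 0.1248, 0.1024]
orientation: [[0.966, -0.258, -0.0], [-0.258, -0.966, 0.0], [-0.0, -0.0, -1.0]]
ft_force: [0.6, 1.9, -2.7]
width: 0.0548
```

```bash
python3 -c "
from rig import robot;s=robot.sense();print(s['ee_pos'],s['ft_force'],s['moment'],s['joint_positions'][6])"
```

```text
[0.52318941 0.12478718 0.10238671] [ 0.63236135  1.87364662 -2.66232379] [ 0.27392505 -0.14711952  0.01003478] -2.2167023549028024
```

>>> send_rows:
  moves:
    - [[0,0,0,0,0,-0.1,5],[0,0,0,0,0,-0.2,5],[0,0,0,0,0,-0.3,5],[0,0,0,0,0,-0.4,5],[0,0,0,0,0,-0.4,5]]

```text
time: 13.5
ee_pos: [0.5232, 0.1248, 0.1]
orientation: [[0.966, -0.258, -0.0], [-0.258, -0.966, -0.001], [0.0, 0.001, -1.0]]
ft_force: [-3.3, -1.5, 9.8]
width: 0.0544
```

```bash
python3 -c "
from rig import robot;s=robot.sense();print(s['ee_pos'],s['ft_force'],s['moment'],s['joint_positions'][6])"
```

```text
[0.52321897 0.12475103 0.09996605] [-3.34378379 -1.50228046  9.80124693] [-0.11224201  0.96944808  0.0086043 ] -2.2189126398337553
```

>>> send_rows:
  moves:
    - [[0,0,8,0,0,0.02,5],[0,0,16,0,0,0.04,5],[0,0,24,0,0,0.06,5],[0,0,32,0,0,0.09,5],[0,0,40,0,0,0.11,5],[0,0,48,0,0,0.13,5],[0,0,54,0,0,0.15,5],[0,0,54,0,0,0.15,5]]

```text
time: 14.3
ee_pos: [0.5234, 0.1255, 0.1012]
orientation: [[0.775, 0.632, 0.001], [0.632, -0.775, 0.001], [0.001, 0.0, -1.0]]
ft_force: [-2.2, 0.7, 6.6]
width: 0.0546
```

```bash
python3 -c "
from rig import robot;s=robot.sense();print(s['ee_pos'],s['ft_force'],s['moment'],s['joint_positions'][6])"
```

```text
[0.5234146  0.1255475  0.10123476] [-2.19127134  0.71423806  6.63974938] [0.21161837 0.53654759 0.0142777 ] -1.4130756299099625
```

>>> send_rows:
  moves:
    - [[0,0,8,0,0,0.02,5],[0,0,16,0,0,0.04,5],[0,0,24,0,0,0.06,5],[0,0,32,0,0,0.09,5],[0,0,40,0,0,0.11,5],[0,0,48,0,0,0.13,5],[0,0,54,0,0,0.15,5],[0,0,54,0,0,0.15,5]]

```text
time: 15.1
ee_pos: [0.5241, 0.1237, 0.1026]
orientation: [[-0.054, 0.999, 0.001], [0.999, 0.054, -0.002], [-0.002, 0.001, -1.0]]
ft_force: [-1.0, -2.4, 6.4]
width: 0.0546
```

>>> send_rows:
  moves:
    - [[0,0,8,0,0,0.02,5],[0,0,16,0,0,0.04,5],[0,0,24,0,0,0.06,5],[0,0,32,0,0,0.09,5],[0,0,40,0,0,0.11,5],[0,0,40,0,0,0.11,5]]

```text
time: 15.7
ee_pos: [0.5252, 0.1237, 0.1036]
orientation: [[-0.682, 0.732, 0.003], [0.732, 0.682, -0.001], [-0.003, 0.002, -1.0]]
ft_force: [3.4, -2.6, 4.8]
width: 0.0545
```

>>> send_rows:
  moves:
    - [[0,0,4,0,0,0,5],[0,0,8,0,0,0,5],[0,0,8,0,0,0,5]]

```text
time: 16.0
ee_pos: [0.5253, 0.1238, 0.1038]
orientation: [[-0.775, 0.631, 0.004], [0.631, 0.775, -0.001], [-0.003, 0.001, -1.0]]
ft_force: [2.4, -1.9, 4.2]
width: 0.0544
```

>>> send_rows:
  moves:
    - [[0,0,4,0,0,0.01,5],[0,0,8,0,0,0.02,5],[0,0,8,0,0,0.02,5]]

```text
time: 16.3
ee_pos: [0.5255, 0.1239, 0.104]
orientation: [[-0.856, 0.517, 0.004], [0.517, 0.856, -0.001], [-0.004, 0.001, -1.0]]
ft_force: [3.5, -3.2, 5.9]
width: 0.0546
```

>>> send_rows:
  moves:
    - [[0,0,3,0,0,0.01,5],[0,0,6,0,0,0.01,5],[0,0,6,0,0,0.01,5]]

```text
time: 16.6
ee_pos: [0.5256, 0.1238, 0.1041]
orientation: [[-0.905, 0.426, 0.004], [0.426, 0.905, -0.001], [-0.004, 0.001, -1.0]]
ft_force: [4.3, -4.3, 4.8]
width: 0.0543
```

>>> send_rows:
  moves:
    - [[0,0,3,0,0,0.01,5],[0,0,6,0,0,0.02,5],[0,0,6,0,0,0.02,5]]

```text
time: 16.9
ee_pos: [0.5253, 0.1249, 0.1038]
orientation: [[-0.945, 0.328, 0.004], [0.328, 0.945, 0.001], [-0.003, 0.002, -1.0]]
ft_force: [5.8, -0.3, -1.8]
width: 0.0547
```

>>> send_rows:
  moves:
    - [[0,0,0,0.1,0,0,5],[0,0,0,0.1,0,-0.1,5],[0,0,0,0.1,0,-0.2,5],[0,0,0,0.1,0,-0.3,5],[0,0,0,0.1,0,-0.3,5]]

```text
time: 17.4
ee_pos: [0.5254, 0.1251, 0.1005]
orientation: [[-0.945, 0.326, 0.002], [0.326, 0.945, 0.001], [-0.002, 0.001, -1.0]]
ft_force: [6.4, 0.1, -2.6]
width: 0.0541
```

>>> send_rows:
  moves:
    - [[0,0,0,0,0,-0.1,5],[0,0,0,0,0,-0.2,5],[0,0,0,0,0,-0.2,5]]

```text
time: 17.7
ee_pos: [0.5254, 0.1251, 0.0998]
orientation: [[-0.945, 0.326, 0.003], [0.326, 0.945, -0.001], [-0.003, 0.0, -1.0]]
ft_force: [1.8, -2.6, 9.0]
width: 0.0542
```

```bash
python3 -c "
from rig import robot;s=robot.sense();print(s['ee_pos'],s['ft_force'],s['moment'],s['joint_positions'])"
```

```text
[0.52538576 0.12510448 0.09975567] [ 1.75509679 -2.61168096  8.96340237] [-0.53082571 -0.68104601 -0.0416149 ] [ 0.36880002  0.65041147 -0.86945725  1.93156933  0.65456004  0.86657855
  0.39197886]
```

>>> send_rows:
  moves:
    - [[0,0,-8,0,0,-0.02,5],[0,0,-16,0,0,-0.04,5],[0,0,-24,0,0,-0.07,5],[0,0,-32,0,0,-0.09,5],[0,0,-40,0,0,-0.11,5],[0,0,-48,0,0,-0.13,5],[0,0,-56,0,0,-0.16,5],[0,0,-60,0,0,-0.17,5]]

```text
time: 18.5
ee_pos: [0.5265, 0.1254, 0.0983]
orientation: [[-0.186, 0.982, 0.005], [0.982, 0.186, 0.0], [-0.001, 0.005, -1.0]]
ft_force: [5.4, -1.6, 6.5]
width: 0.0548
```

```bash
python3 -c "
from rig import robot;s=robot.sense();print(s['ee_pos'],s['ft_force'],s['moment'],s['joint_positions'][6])"
```

```text
[0.52648913 0.12537609 0.0982813 ] [ 5.37076761 -1.5841633   6.48963135] [-0.47744775 -1.10323148  0.12938039] -0.5021013291569342
```

>>> send_rows:
  moves:
    - [[0,0,-8,0.05,0,-0.02,5],[0,0,-16,0.1,0,-0.04,5],[0,0,-24,0.1,0,-0.07,5],[0,0,-32,0.1,0,-0.09,5],[0,0,-40,0.1,0,-0.11,5],[0,0,-48,0.1,0,-0.13,5],[0,0,-56,0.1,0,-0.16,5],[0,0,-60,0.1,0,-0.17,5]]

```text
time: 19.3
ee_pos: [0.5227, 0.1237, 0.0961]
orientation: [[0.758, 0.653, -0.005], [0.653, -0.758, -0.004], [-0.006, -0.0, -1.0]]
ft_force: [-7.7, -4.1, 18.8]
width: 0.0547
```

```bash
python3 -c "
from rig import robot;s=robot.sense();print(s['ee_pos'],s['ft_force'],s['moment'],s['joint_positions'][6])"
```

```text
[0.5226949  0.12371279 0.09607762] [-7.68461152 -4.11854811 18.83114446] [-0.87271338  1.67132425  0.38037182] -1.3894138973134331
```

>>> send_rows:
  moves:
    - [[0,0,-4,-0.08,-0.03,0.03,5],[0,0,-12,-0.15,-0.05,0.02,5],[0,0,-20,-0.15,-0.03,0,5],[0,0,-28,-0.15,0,-0.02,5],[0,0,-28,-0.15,0,-0.02,5]]

```text
time: 19.8
ee_pos: [0.5225, 0.1262, 0.0955]
orientation: [[0.975, 0.222, -0.002], [0.222, -0.975, 0.001], [-0.001, -0.001, -1.0]]
ft_force: [-2.2, 0.3, 7.8]
width: 0.0546
```

```bash
python3 -c "
from rig import robot;s=robot.sense();print(s['ee_pos'],s['ft_force'],s['moment'],s['joint_positions'][6])"
```

```text
[0.52247077 0.12615919 0.09546219] [-2.1705127   0.26324849  7.83478303] [ 0.23271188  0.3543234  -0.08086047] -1.8042375395063301
```

>>> send_rows:
  moves:
    - [[0,0,-8,0,0,-0.02,5],[0,0,-16,0,0,-0.04,5],[0,0,-24,0,0,-0.06,5],[0,0,-32,0,0,-0.08,5],[0,0,-32,0,0,-0.08,5]]

```text
time: 20.3
ee_pos: [0.5229, 0.1271, 0.0947]
orientation: [[0.945, -0.328, -0.0], [-0.328, -0.945, 0.002], [-0.001, -0.002, -1.0]]
ft_force: [0.4, 1.6, 5.4]
width: 0.0542
```

```bash
python3 -c "
from rig import robot;s=robot.sense();print(s['ee_pos'],s['ft_force'],s['moment'],s['joint_positions'][6])"
```

```text
[0.52293854 0.12710419 0.09470031] [0.43413665 1.62127241 5.39026659] [ 0.60560326  0.03368992 -0.03648609] -2.2778631874582693
```

>>> send_rows:
  moves:
    - [[0,0,0,0,0,0.08,8.5],[0,0,0,0,0,0.1,8.5],[0,0,0,0,0,0.1,8.5],[0,0,0,0,0,0.1,8.5],[0,0,0,0,0,0.1,8.5]]

```text
time: 20.8
ee_pos: [0.5235, 0.1247, 0.0948]
orientation: [[0.946, -0.325, -0.001], [-0.325, -0.946, -0.0], [-0.001, 0.0, -1.0]]
ft_force: [0.7, -0.9, -0.1]
width: 0.0851
```

```bash
python3 - <<'E'
from h import *
s=robot.sense();print(s['ee_pos'],s['ft_force'],s['joint_positions'][6],s['width'])
im=vision.get_image("scene")[...,::-1]; cv2.imwrite("pics/c6.png",crop(im,235,105,80,72,7))
E
```

```text
[0.52353115 0.12468405 0.09477893] [ 0.67465043 -0.91518706 -0.10137408] -2.273486306853928 0.08513125945945105
```

View pics/c6.png

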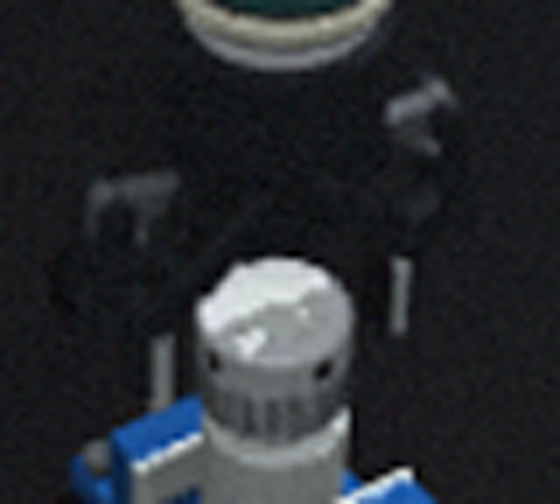

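The crop shows the cap standing level on the neck at crop (277,350), with the open fingers clear on both sides (about x=160 and x=400). I'll swing the gripper back half a turn.

>>> send_rows:
  moves:
    - [[0,0,8,0.06,0.1,0,8.5],[0,0,16,0.06,0.1,0,8.5],[0,0,24,0.06,0.1,0,8.5],[0,0,32,0.06,0.1,0,8.5],[0,0,40,0.06,0.1,0,8.5],[0,0,48,0.06,0.1,0,8.5],[0,0,56,0.06,0.1,0,8.5],[0,0,64,0.06,0.1,0,8.5]]

```text
time: 21.65
ee_pos: [0.5243, 0.1258, 0.095]
orientation: [[0.702, 0.712, -0.0], [0.712, -0.702, -0.0], [-0.0, -0.0, -1.0]]
ft_force: [-0.2, -0.1, -0.4]
width: 0.0851
```

>>> send_rows:
  moves:
    - [[0,0,8,0,0,0,8.5],[0,0,16,0,0,0,8.5],[0,0,24,0,0,0,8.5],[0,0,32,0,0,0,8.5],[0,0,40,0,0,0,8.5],[0,0,48,0,0,0,8.5],[0,0,56,0,0,0,8.5],[0,0,64,0,0,0,8.5]]

```text
time: 22.45
ee_pos: [0.5244, 0.1256, 0.0949]
orientation: [[-0.332, 0.943, -0.0], [0.943, 0.332, -0.0], [-0.0, -0.0, -1.0]]
ft_force: [-0.9, 0.4, -0.2]
width: 0.0849
```

>>> send_rows:
  moves:
    - [[0,0,8,0,0,0,8.5],[0,0,16,0,0,0,8.5],[0,0,24,0,0,0,8.5],[0,0,32,0,0,0,8.5],[0,0,40,0,0,0,8.5],[0,0,48,0,0,0,8.5],[0,0,52,0,0,0,8.5],[0,0,52,0,0,0,8.5]]

```text
time: 23.25
ee_pos: [0.5243, 0.1256, 0.0947]
orientation: [[-0.946, 0.325, -0.001], [0.325, 0.946, 0.0], [0.001, 0.0, -1.0]]
ft_force: [-0.3, -0.7, -0.0]
width: 0.0851
```

```bash
python3 -c "
from rig import robot;s=robot.sense();print(s['ee_pos'],s['ft_force'],s['moment'],s['joint_positions'],s['orientation'][0])"
```

```text
[0.52428406 0.12556211 0.09474711] [-0.27779438 -0.66227507 -0.00334   ] [-0.020911    0.00478304  0.01423002] [ 0.36566766  0.65851484 -0.86613165  1.93413344  0.66092465  0.86123177
  0.38704746] [-9.45703500e-01  3.25030001e-01 -6.23122497e-04]
```

Yaw is back at 161°. Close and regrasp.

>>> send_rows:
  moves:
    - [[0,0,0,0,0,0,5],[0,0,0,0,0,0,5],[0,0,0,0,0,0,5],[0,0,0,0,0,0,5],[0,0,0,0,0,0,5],[0,0,0,0,0,0,5]]
  force: 80

```text
time: 23.85
ee_pos: [0.5248, 0.1258, 0.0954]
orientation: [[-0.946, 0.325, 0.001], [0.325, 0.946, -0.0], [-0.001, 0.0, -1.0]]
ft_force: [1.0, -1.8, 5.5]
width: 0.0548
```

```bash
python3 -c "
from rig import robot;s=robot.sense();print(s['ee_pos'],s['ft_force'],s['moment'],s['joint_positions'][6],s['width'])"
```

```text
[0.52480221 0.12583837 0.09541877] [ 0.96877285 -1.83342683  5.49830783] [-0.29006786 -0.06183489 -0.03141146] 0.3868221910869507 0.054788866606440396
```

>>> send_rows:
  moves:
    - [[0,0,-8,0,0,-0.02,5],[0,0,-16,0,0,-0.04,5],[0,0,-24,0,0,-0.07,5],[0,0,-32,0,0,-0.09,5],[0,0,-40,0,0,-0.11,5],[0,0,-48,0,0,-0.13,5],[0,0,-56,0,0,-0.16,5],[0,0,-60,0,0,-0.17,5]]

```text
time: 24.65
ee_pos: [0.5247, 0.1275, 0.0938]
orientation: [[-0.189, 0.982, 0.002], [0.982, 0.189, 0.002], [0.001, 0.002, -1.0]]
ft_force: [-0.4, 1.8, 3.8]
width: 0.0544
```

```bash
python3 -c "
from rig import robot;s=robot.sense();print(s['ee_pos'],s['ft_force'],s['moment'],s['joint_positions'][6],s['orientation'][0])"
```

```text
[0.52470951 0.12750966 0.09378617] [-0.35023469  1.79193947  3.77362207] [ 0.43445543 -0.04452538  0.03574869] -0.5065368182050575 [-0.18916579  0.98194362  0.00174228]
```

>>> send_rows:
  moves:
    - [[0,0,-8,0,0,-0.02,5],[0,0,-16,0,0,-0.04,5],[0,0,-24,0,0,-0.07,5],[0,0,-32,0,0,-0.09,5],[0,0,-40,0,0,-0.11,5],[0,0,-48,0,0,-0.13,5],[0,0,-56,0,0,-0.16,5],[0,0,-60,0,0,-0.17,5]]

```text
time: 25.45
ee_pos: [0.525, 0.1276, 0.0921]
orientation: [[0.756, 0.655, 0.002], [0.655, -0.756, 0.002], [0.003, 0.0, -1.0]]
ft_force: [0.3, 1.8, 3.7]
width: 0.0547
```

```bash
python3 -c "
from rig import robot;s=robot.sense();print(s['ee_pos'],s['ft_force'],s['moment'],s['joint_positions'][6],s['orientation'][0])"
```

```text
[0.52498687 0.12760359 0.09214341] [0.27553447 1.8308136  3.67779679] [ 0.51125366 -0.19577182  0.10158645] -1.3925060564392826 [0.75572556 0.65488461 0.00224334]
```

Yaw is 41°, with 61° still to go. The descent matches the pitch (1.65 mm per 60°).

>>> send_rows:
  moves:
    - [[0,0,-8,0,0,-0.02,5],[0,0,-16,0,0,-0.04,5],[0,0,-24,0,0,-0.07,5],[0,0,-32,0,0,-0.09,5],[0,0,-40,0,0,-0.11,5],[0,0,-48,0,0,-0.13,5],[0,0,-56,0,0,-0.16,5],[0,0,-61.5,0,0,-0.17,5]]

```text
time: 26.25
ee_pos: [0.5253, 0.1276, 0.0904]
orientation: [[0.936, -0.352, 0.003], [-0.352, -0.936, 0.002], [0.002, -0.003, -1.0]]
ft_force: [0.8, 2.7, 2.7]
width: 0.0542
```

>>> send_rows:
  moves:
    - [[0,0,0,0,0,0,5],[0,0,0,0,0,0,5],[0,0,0,0,0,0,5]]

```text
time: 26.55
ee_pos: [0.525, 0.127, 0.0904]
orientation: [[0.938, -0.347, 0.002], [-0.347, -0.938, 0.001], [0.001, -0.002, -1.0]]
ft_force: [1.7, 3.8, 5.4]
width: 0.0548
```

```bash
python3 - <<'E'
from h import *
s=robot.sense();print(s['ee_pos'],s['ft_force'],s['moment'],s['joint_positions'][6],s['orientation'],s['width'])
a=vision.get_image("scene")[...,::-1];b=vision.get_image("top")[...,::-1]
cv2.imwrite("pics/c7.png",np.hstack([crop(a,235,105,80,80,5),cv2.resize(a,(390,400))]))
E
```

```text
[0.52501829 0.12695253 0.09039054] [1.70161345 3.82760578 5.42342318] [ 7.61195462e-01 -3.93243899e-01  4.87483218e-04] -2.2940950651609504 [[ 0.93788798 -0.34693386  0.00174317]
 [-0.34693644 -0.93788745  0.00149382]
 [ 0.00111664 -0.0020058  -0.99999736]] 0.054794387255718585
```

View pics/c7.png

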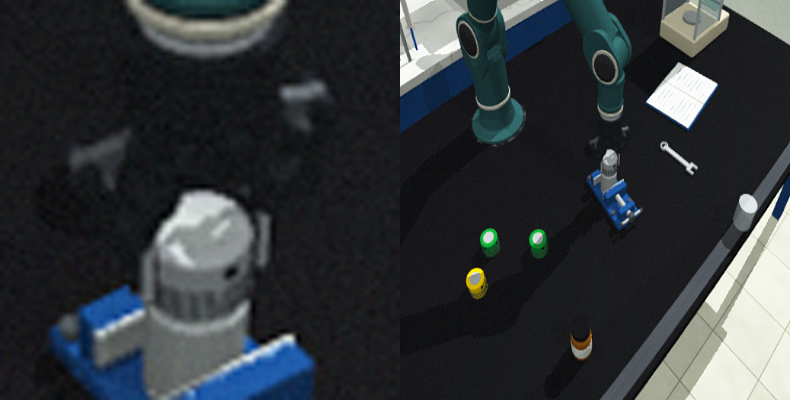

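The crop shows the cap level on the neck and still gripped. Jar, wrench and look-alikes are unmoved, but the beaker is hidden behind the gripper in this view, so I'll check it in the top view.

```bash
python3 - <<'E'
from h import *
b=vision.get_image("top")[...,::-1]; o=cv2.imread("pics/top0.png")
cv2.imwrite("pics/c8.png",np.hstack([crop(o,110,140,120,140,3),crop(b,110,140,120,140,3)]))
s=robot.sense();print(s['ee_pos'],s['ft_force'])
E
```

```text
[0.52501811 0.1269544  0.09039617] [1.78631326 3.77202642 5.4881073 ]
```

View pics/c8.png

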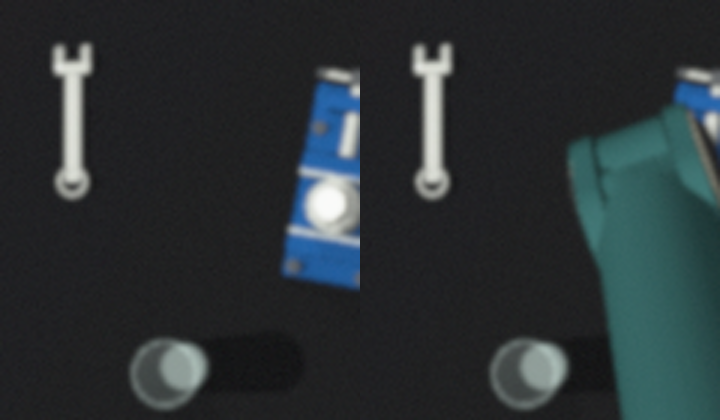

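The beaker and the wrench are exactly where they were. Handing in.

```bash
python3 -c "
from rig import robot;print(robot.finish_job())"
```

```text
the job is handed in; nothing more can be done
None
```

The reactor is closed as asked: the lid is home, and the cap is started one full turn on the thread and still held in the gripper. I handed it in at about 27 s of the 70 s allowed; no verdict comes back.

- **Lid:** I pressed it until it stopped at z = 0.115 m, its home height, and it did not move further under 25 N.
- **Backing off:** I turned the cap backward while it bore on the thread. It dropped within the first 18° of turning. To be sure of the drop, I turned back another half turn, felt the expected climb, and it dropped 4 to 5 mm at about 158° yaw.
- **Forward turn:** I turned forward in two halves with one regrasp, because the last joint cannot make a full turn. From where I stopped turning back (161°) it was about 361°, ending within a few degrees of one turn past the drop. It sank about 5 mm in each half, matching the 10 mm pitch.

**Last checks:** The cap looked level and gripped (opening 55 mm), with about 5 N pressing on it. The jar, the beaker, the wrench and the look-alikes are where they were.

**What did not go cleanly:**
- On the way over, the cap ran over the reactor at lid height because I overshot in y. It rested there at about 4 N.
- On the first try at lowering, it caught on the thread about 2 mm off centre (16 N), and I corrected it.
- Side forces reached about 8 N during one part of the turning.
- The two cameras disagreed by about 4 to 6 mm, so I relied on contact for the final alignment.

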